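# Ready the electric screwdriver over the board screw

## Task

Set the controller's red speed lever to half speed, standing straight up, and then draw the blue electric screwdriver out of its slanted holster, turn it upright with the bit pointing straight down, and hold it with the bit tip straight over the brass screw in the black case, about 3 cm above the screw head and without touching the case. Finish while still holding the screwdriver there, with the lever still straight up and the other things on the bench left where they are.

Things in the scene. Friction and masses are not known exactly. Their poses are not given: they have to be found in the camera images.
- speed_lever (a joint): Angle of the red-knobbed speed lever on the controller box: 0 leans 0.7 rad from vertical to the box's front (-x of the box), 0.7 stands straight up (half speed, beside the green mark), 1.4 leans 0.7 rad to the back (+x of the box). It starts leaning to the front. Light friction, about 2 N at the knob; it stays where it is left.
- lever_knob (a point): Centre of the lever's red ball knob, 24 mm in diameter, 75 mm from the hinge, on a steel rod 10 mm thick.
- lever_hinge (a point): Fixed point on the lever's hinge axis, in the middle of the controller's top, 55 mm above the bench; the axis is its y axis (level), and its x axis points to the controller's back. Upright, the knob's centre is 75 mm above this point.
- controller: Fixed grey controller box, 140 (x) x 110 (y) x 55 mm (z), black front panel at its -x side; origin at the centre of its underside, z up.
- stand: Fixed holder: dark base plate 140 x 90 x 12 mm, a short post, and an aluminium tube slanted 40 degrees from vertical (42 mm outside, 27 mm bore, 44 mm long) whose mouth looks up and to the stand's -x side, roughly towards the robot (its yaw varies by 0.4 rad either way). Origin on the bench under the centre of the tube's mouth, z up.
- stand_mouth (a point): Centre of the holster tube's mouth, 105 mm above the bench.
- driver: Blue electric screwdriver, round, about 0.32 kg, loose in the holster tube, handle up, leaning 40 to 46 degrees from vertical. z runs along it from bit to handle; origin: centre of the shoulder resting on the tube's mouth. The handle, 32 mm thick (rubber middle, yellow end ring), reaches 90 mm along +z. Centre of mass about 27 mm up the handle. Its turn about its own z means nothing.
- driver_tip (a point): Tip of the screwdriver's bit, 80 mm from the shoulder along the driver's -z. Below the shoulder come a black nose 24 mm thick and 50 mm long, then a steel bit 7 mm thick and 30 mm long, in the tube or sticking out below it; the screwdriver must be drawn about 85 mm along its axis to clear the tube.
- case: Fixed black open case with a green circuit board, 130 (x) x 100 (y) x 35 mm (z); origin at the centre of its underside, z up, yaw varies.
- screw_top (a point): Top centre of the brass screw standing in the case, head 14 mm in diameter, 50 mm above the bench, at x +25, y +15 mm in the case's frame. The only brass screw.
- spool: Bystander: copper wire spool standing on end, 56 mm in diameter, 36 mm high; origin at the centre of its underside.
- flux_bottle: Bystander: white bottle with a blue cap, 40 mm in diameter, 85 mm high; origin at the centre of its underside.
- red_bin: Bystander: small red open bin, 75 x 55 x 35 mm; origin at the centre of its underside.
- connector: Bystander: yellow connector block, 45 x 28 x 16 mm; origin at the centre of its underside.
- mouse: Bystander: black computer mouse, 110 x 65 x 24 mm; origin at the centre of its underside.
- screwdriver: Bystander: orange hand screwdriver lying on the bench, 170 mm long; not the tool for this job.
- pen_cup: Bystander: blue ceramic cup, 72 mm in diameter, 85 mm high; origin at the centre of its underside.

How it is judged:
By the outcome, as a careful person would: the job done as asked, in the order asked, and still so for the second after the job is handed in, while the arm keeps its last pose, push and grip.
It also fails if it takes over 56 s, if anything falls off the work surface, if the arm or the gripper's body presses on something with over 40 N, if the wrist force passes 120 N, or if a joint passes its speed limit or range.

## Robot

A 6-joint arm with a two-finger parallel gripper is mounted at the origin on the work surface. World frame = base frame: x ahead of the robot, y to its left, z up, the work surface at z = 0. Lengths are in m, angles in rad, forces in N, time in s.
With the tool pointing down it reaches from about 0.375 to 0.975 m from the base axis. Payload 3.8 kg.
Tool frame: the origin (TCP) lies on the mounting face of the last link; the fingertips stand 173 mm ahead of it and the grasp point (between the pads) lies 155 mm ahead of it (bot.hold_point_z is the distance from the TCP to the grasp point, in m); z points along the fingers, y is the line along which they close (so a half turn about z gives the same grasp; the last joint's range is limited). The gripper opens to 85 mm and grips with 20 to 120 N. Pads are 22 mm wide; open, the fingers measure 114 mm over their backs; the gripper's body (76 mm by 85 mm) begins 54 mm behind the grasp point. The pads swing forward as they close: fully open they stand 13 mm farther back than shut.
Start: joints at [1.198, 0.264, 1.604, -0, 1.274, -0.037], TCP at [0.222, 0.637, 0.405] pointing down, gripper open.
Joint ranges: [-2.63, 2.63], [-0.94, 2.18], [0.31, 2.57], [-1.31, 4.45], [0, 2.66], [-2.55, 2.55]. Speed limits (rad/s): [2.57, 2.57, 3.14, 3.14, 3.14, 3.14].

## Interface

Orientations are given as a rotation vector (axis times angle).
In Python, from workcell import bot, optics gives the robot as it stands.
- The arm moves only by the shell command python3 -m jog 'ROWS' [OPENING] [FORCE]. ROWS is JSON, a list of rows, each an object of numbers: "dx", "dy", "dz": the shift along the tool's x, y, z in mm; "ax", "ay", "az": the turn, a rotation vector about the tool's x, y, z in degrees. A call has 1 to 20 rows; each row shifts and turns the commanded pose from where the row before left it, along the tool's axes as they then stand; what a row does not reach is not made up. A row lasts 1/12 s, in which the tool goes at most 41.7 mm and 7.16 degrees, less where a joint would pass 70% of its speed; a pose out of reach is approached as far as the arm can. A call with a gripper value outside its range is refused whole. OPENING is the opening, from 0 (shut) to 1 (fully open), set as the call begins (- or left out, the last holds). The fingers move at their own pace and stop on an object; FORCE is the grip in N (left out, the last holds). Time passes only in rows, so rows that do not move let the fingers close. It gives the time, the measured TCP pose, the force, the opening and the grip force at its end, in the units of the state.
- bot.read_state(): the state, without advancing time (a new reading comes with each control period).
- optics.read_camera(name): name is "scene" or "top" or "wrist"; returns a dict with "img" (400x640x3 uint8, red, green, blue), "vertical_fov" (degrees; the focal length in pixels is half the picture's height over the tangent of half this angle, whatever the lens; pixels are square), "cx", "cy" (the principal point, pixels), "k1" (the pictures are not rectified: a ray, as slopes to the right and down, at radius r is drawn at 1 + k1 r^2 times it, then the intrinsics apply), "R" (3x3) and "t" (3): a world point X has camera coordinates R X + t; the wrist camera has in their place "tool_from_camera" (4x4, takes a point from camera to tool coordinates, whose origin is the TCP and whose axes are the flange's). Camera axes: x right, y down, z forward; pixel columns grow to the right and rows downward; lengths in m; the calibration is good to about 2 mm. A picture is of the moment at which its call begins: read the wrist's pose just before it. There is no depth.
- bot.finish_job(): hands the job in; it is judged then, once.
The state is a dict: "time": time; "q": joint angles; "joint_vel": joint speeds; "joint_torque": joint torques, N m; "tool_pos": TCP position; "tcp_rot": TCP orientation; "wrist_force": force on the tool from outside, world axes, zero at the start; "torque": the same for the moment, N m; "width": opening from 0.0 (shut) to 1.0 (fully open); "grip_force": force on a finger pad.
Only numpy, scipy, OpenCV 4.12 (cv2) and the standard library are available. Lean on these libraries where they do the work, as an engineer would, in place of code of your own. Each camera call takes 0.05 s, during which the arm holds its last target. There are 200 camera calls.

## Working session

There is one attempt and no reset: what is moved stays moved. The work goes in short steps, Python scripts to look and compute and a shell command to move; the robot and the scene stay as the last step left them, time stands still between calls to the robot, and variables do not carry over. Pictures are saved under pics/ and viewed, at most 10 in all, crops included, and the job is handed in when it is done.

```bash
ls; mkdir -p pics; python3 - <<'E'
from workcell import bot, optics
import cv2
print(bot.read_state())
for n in("scene","top"):
    c=optics.read_camera(n); cv2.imwrite(f"pics/{n}0.png",c["img"][:,:,::-1])
    print(n,{k:v for k,v in c.items() if k!="img"})
E
```

```text
pics
{'time': 0.0, 'q': array([ 1.19810244e+00,  2.64741454e-01,  1.60539591e+00, -1.50217564e-05,
        1.27366965e+00, -3.69123939e-02]), 'joint_vel': array([ 0.00031999,  0.00041227,  0.0019718 ,  0.00020211, -0.00141829,
        0.00230034]), 'joint_torque': array([ 3.79954263e-04, -5.15127182e+01, -3.67298055e+01,  3.16489729e-05,
        1.33333020e-02,  2.88198862e-05]), 'tool_pos': array([0.22230259, 0.63697501, 0.40335764]), 'tcp_rot': array([-0.5248899 , -3.09698923,  0.00340973]), 'wrist_force': array([ 0.26171893, -0.70396039,  0.23917853]), 'torque': array([-0.02323809,  0.0337511 , -0.02291429]), 'grip_force': 0.0, 'width': 0.9979537155553156}
scene {'vertical_fov': 46.7825909574008, 'cx': 313.4935066951018, 'cy': 207.4022884746845, 'k1': -0.08374573958410741, 'R': array([[ 0.83084249,  0.5563234 ,  0.01431909],
       [ 0.32546194, -0.46486882, -0.82339025],
       [-0.45141477,  0.68876792, -0.56729486]]), 't': array([-0.520517  , -0.08774697,  1.33483617])}
top {'vertical_fov': 50.168352650662925, 'cx': 313.50655792048633, 'cy': 198.88523274602605, 'k1': -0.11095498070367946, 'R': array([[ 0.03045889, -0.9993396 , -0.01981461],
       [-0.993803  , -0.02815806, -0.10753006],
       [ 0.1069011 ,  0.02296706, -0.99400436]]), 't': array([0.0295285 , 0.60386082, 1.03333408])}
```

View pics/scene0.png

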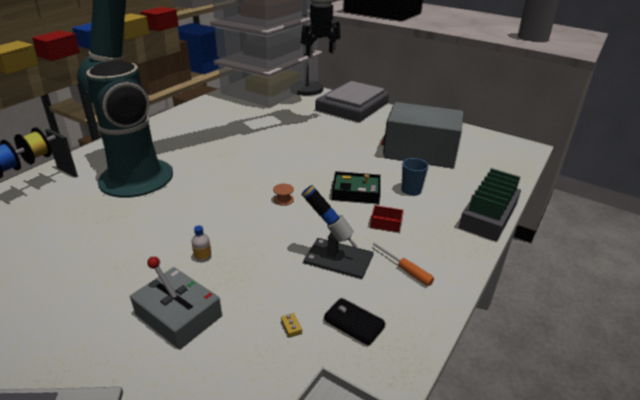

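View pics/top0.png

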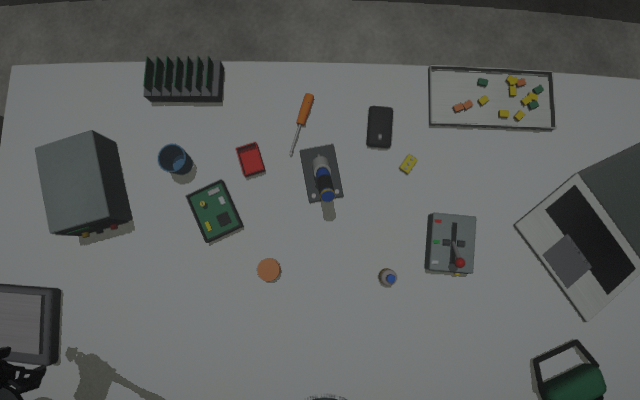

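The scene view shows the controller, with its knob at about (153,262), the holstered driver at (308,190)-(345,232), and the case at (357,186). In the top view the knob is at (460,263), the controller spans (426-476, 213-273), the driver butt is at (327,196), and the case is at (215,210) with a brass spot near (204,204). Next I'll make measuring helpers.

```bash
cat > h.py <<'E'
import numpy as np, cv2
from workcell import bot, optics
from scipy.spatial.transform import Rotation as Ro
def cam(n):
    s=bot.read_state(); c=optics.read_camera(n)
    if n=="wrist":
        T=np.eye(4); T[:3,:3]=Ro.from_rotvec(s["tcp_rot"]).as_matrix(); T[:3,3]=s["tool_pos"]
        W=T@c["tool_from_camera"]
    else:
        W=np.eye(4); W[:3,:3]=c["R"].T; W[:3,3]=-c["R"].T@c["t"]
    c["W"]=W; c["f"]=200/np.tan(np.radians(c["vertical_fov"]/2))
    return c
def ray(c,uv):
    f=c["f"]; K=np.array([[f,0,c["cx"]],[0,f,c["cy"]],[0,0,1]])
    p=cv2.undistortPointsIter(np.array([[uv]],float),K,np.array([c["k1"],0,0,0]),None,None,(3,50,1e-10))[0,0]
    d=c["W"][:3,:3]@[p[0],p[1],1]; return c["W"][:3,3],d/np.linalg.norm(d)
def plane(c,uv,z):
    o,d=ray(c,uv); return o+d*(z-o[2])/d[2]
def proj(c,X):
    p=c["W"][:3,:3].T@(np.asarray(X)-c["W"][:3,3]); x=p[:2]/p[2]
    return x*(1+c["k1"]*(x@x))*c["f"]+[c["cx"],c["cy"]]
def tri(*rs):
    A=sum(np.eye(3)-np.outer(d,d) for o,d in rs); b=sum((np.eye(3)-np.outer(d,d))@o for o,d in rs)
    X=np.linalg.solve(A,b); return X,[1e3*np.linalg.norm(np.cross(X-o,d)) for o,d in rs]
def blob(c,lo,hi,box):
    x0,y0,x1,y1=box; m=cv2.inRange(cv2.cvtColor(np.ascontiguousarray(c["img"]),cv2.COLOR_RGB2HSV),lo,hi)
    k=np.zeros_like(m);k[y0:y1,x0:x1]=m[y0:y1,x0:x1]
    n,l,s,ce=cv2.connectedComponentsWithStats(k); i=1+np.argmax(s[1:,4]) if n>1 else 0
    return ce[i],s[i],(l==i).astype(np.uint8)
E
python3 - <<'E'
from h import *
t=cam("top");s=cam("scene")
red=((0,140,80),(6,255,255))
a,sa,_=blob(t,*red,(445,250,480,280)); b,sb,_=blob(s,*red,(140,250,170,275))
print("knob",a,sa[2:],b,sb[2:],tri(ray(t,a),ray(s,b)))
blue=((105,120,30),(125,255,255))
for c,bx in((t,(310,165,345,215)),(s,(290,175,345,235))):
    e,st,m=blob(c,*blue,bx);print("blue",e,st)
def up(c,b,w): return cv2.resize(c["img"][b[1]:b[3],b[0]:b[2]],w,interpolation=cv2.INTER_CUBIC)[:,:,::-1]
M=np.vstack([np.hstack([up(t,(290,135,360,215),(245,280)),up(t,(180,170,250,250),(245,280)),up(t,(415,200,485,280),(245,280))]),
 np.hstack([up(s,(290,175,380,280),(245,280)),up(s,(325,165,390,210),(245,280)),up(s,(125,250,225,345),(245,280))])])
M=np.clip(M*1.6,0,255).astype(np.uint8)
cv2.imwrite("pics/m.png",M)
E
```

```text
knob [460.17647059 262.39215686] [ 8  8 51] [152.85294118 260.72058824] [11  8 68] (array([ 0.45748474, -0.29336185,  0.11814903]), [np.float64(0.060074145901197674), np.float64(0.06007414590132246)])
blue [327.41176471 195.67647059] [321 191  14  10 102]
blue [329.74096386 215.81927711] [321 207  17  17 166]
```

View pics/m.png

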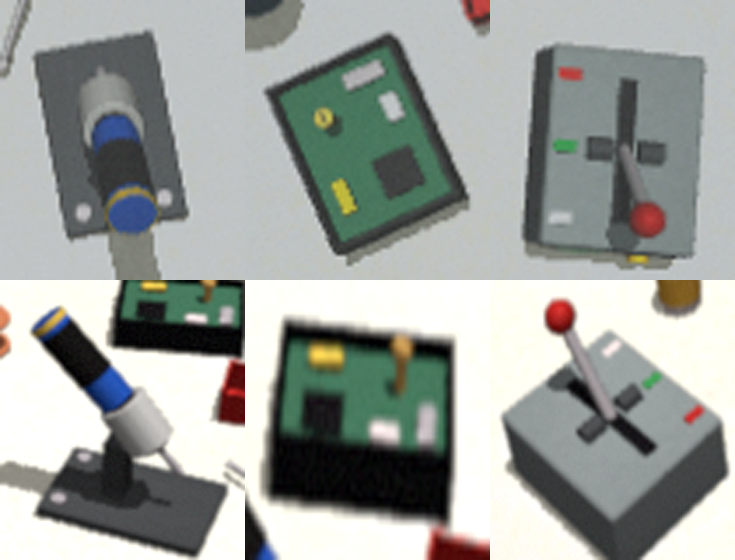

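```bash
python3 - <<'E'
from h import *
np.set_printoptions(precision=4,suppress=True)
t=cam("top");s=cam("scene")
def cr(P,o,sc,off): return [(off[0]+(x-o[0])/sc[0],off[1]+(y-o[1])/sc[1]) for x,y in P]
c=np.array([plane(t,p,.055) for p in cr([(552,45),(704,58),(697,258),(538,242)],(490,0),(3.5,3.5),(415,200))])
print("ctrl",c[:,:2],c.mean(0),[np.linalg.norm(c[i]-c[i-1]) for i in range(4)])
for i,j in((3,0),(2,1),):d=c[j]-c[i];print(np.arctan2(d[1],d[0]))
d=c[0]-c[1];print(np.arctan2(-d[0],d[1]))
k=np.array([plane(t,p,.035) for p in cr([(267,92),(393,36),(467,200),(342,249)],(245,0),(3.5,3.5),(180,170))])
print("case",k[:,:2],k.mean(0),[np.linalg.norm(k[i]-k[i-1]) for i in range(4)])
a=cr([(323,118)],(245,0),(3.5,3.5),(180,170))[0];b=(366.6,175.5)
print("screw",plane(t,a,.05),plane(s,b,.05),tri(ray(t,a),ray(s,b)))
print("butt",tri(ray(t,(327.1,195.6)),ray(s,(308.4,190.7))))
print("knob",plane(t,(460.2,262.4),.1124),plane(s,(152.9,260.7),.1124))
print("mouth", tri(ray(t,(323.7,167)),ray(s,(333.4,221.9))))
E
```

```text
ctrl [[ 0.5743 -0.2454]
 [ 0.568  -0.3538]
 [ 0.4288 -0.3486]
 [ 0.4377 -0.2366]] [ 0.5022 -0.2961  0.055 ] [np.float64(0.1369016416013048), np.float64(0.10850767984539436), np.float64(0.13931566930775657), np.float64(0.11242213052486978)]
-0.06474852857713757
-0.03671192004362569
-0.05787856630277454
case [[0.6    0.3695]
 [0.6432 0.2791]
 [0.5268 0.2195]
 [0.489  0.308 ]] [0.5648 0.294  0.035 ] [np.float64(0.1269346771085875), np.float64(0.10025841745937175), np.float64(0.1307515022341669), np.float64(0.09626598424448232)]
screw [0.581  0.3227 0.05  ] [0.5858 0.3205 0.05  ] (array([0.5824, 0.3245, 0.0466]), [np.float64(1.378889118875338), np.float64(1.3788891188753518)])
butt (array([0.5981, 0.0157, 0.1639]), [np.float64(1.6902641333399064), np.float64(1.6902641333398585)])
knob [ 0.4573 -0.2952  0.1124] [ 0.4514 -0.2895  0.1124]
mouth (array([0.6667, 0.0214, 0.108 ]), [np.float64(4.368552824878494), np.float64(4.368552824878367)])
```

Measurements hold up: the controller's sides are 137–139 × 108–112 mm, the knob is 48 mm from the hinge, the case is 127–131 × 96–100 mm, and the screw is at z 0.047. Now I'll move towards the lever.

```bash
cat >> h.py <<'E'
def goto(P,zdir=(0,0,-1),ydir=(0,1,0)):
    s=bot.read_state();R=Ro.from_rotvec(s["tcp_rot"]).as_matrix()
    z=np.array(zdir,float);z/=np.linalg.norm(z);y=np.array(ydir,float);y-=z*(y@z);y/=np.linalg.norm(y)
    T=np.c_[np.cross(y,z),y,z]
    g=np.array(P)-z*bot.hold_point_z   # P = grasp point
    rv=np.degrees(Ro.from_matrix(R.T@T).as_rotvec())
    print("t",round(s["time"],2),"pos",s["tool_pos"].round(4),"q",s["q"].round(2))
    print("shift in present axes mm",(1e3*R.T@(g-s["tool_pos"])).round(1),"in final axes",(1e3*T.T@(g-s["tool_pos"])).round(1),"turn deg",rv.round(2),"TCP goal",g.round(4))
E
python3 -m jog '[{"az":-5.4},{"az":-5.4},{"az":-5.4},{"dx":-20,"dy":-30},{"dx":-20,"dy":-30},{"dx":-20,"dy":-30},{"dx":-20,"dy":-30},{"dx":-20,"dy":-30},{"dx":-20,"dy":-30},{"dx":-20,"dy":-30},{"dx":-20,"dy":-30},{"dx":-20,"dy":-30},{"dx":-20,"dy":-30},{"dx":-20,"dy":-30}]' 1 40
python3 -c "
from h import *
goto((.455,-.293,.19),ydir=(.05,1,0))"
```

```text
t 0.3 pos [0.2224 0.6372 0.4042] q [ 1.2   0.26  1.6  -0.    1.27 -0.04]
shift in present axes mm [-526.1 -801.5   60.2] in final axes [-278.8 -917.4   59.5] turn deg [-5.000e-02 -1.000e-02 -1.638e+01] TCP goal [ 0.455  -0.293   0.3447]invalid input
```

```bash
python3 -m jog '[{"dx":0,"dy":0,"dz":0,"ax":0,"ay":0,"az":-5.4},{"az":-5.4}]' 
python3 -m jog --help | head -20
```

```text
invalid input
invalid input: not JSON, or not a number
```

```bash
python3 -m jog '[{"dx":0,"dy":0,"dz":0,"ax":0,"ay":0,"az":-5.4}]'; echo; python3 -m jog '[{"az":-5.4}]' 1.0 40
```

```text
time: 0.38
tool_pos: [0.2224, 0.6372, 0.4044]
tcp_rot: [-0.377, -3.119, 0.001]
wrist_force: [0.8, -0.5, 0.7]
width: 0.999
grip_force: 0.0
invalid input
```

All six keys are required in each row.

```bash

python3 -m jog '[{"dx":0,"dy":0,"dz":0,"ax":0,"ay":0,"az":-5.4},{"dx":0,"dy":0,"dz":0,"ax":0,"ay":0,"az":-5.5},{"dx":-20,"dy":-30,"dz":0,"ax":0,"ay":0,"az":0},{"dx":-20,"dy":-30,"dz":0,"ax":0,"ay":0,"az":0},{"dx":-20,"dy":-30,"dz":0,"ax":0,"ay":0,"az":0},{"dx":-20,"dy":-30,"dz":0,"ax":0,"ay":0,"az":0},{"dx":-20,"dy":-30,"dz":0,"ax":0,"ay":0,"az":0},{"dx":-20,"dy":-30,"dz":0,"ax":0,"ay":0,"az":0},{"dx":-20,"dy":-30,"dz":0,"ax":0,"ay":0,"az":0},{"dx":-20,"dy":-30,"dz":0,"ax":0,"ay":0,"az":0},{"dx":-20,"dy":-30,"dz":0,"ax":0,"ay":0,"az":0},{"dx":-20,"dy":-30,"dz":0,"ax":0,"ay":0,"az":0},{"dx":-20,"dy":-30,"dz":0,"ax":0,"ay":0,"az":0}]' 1 40; echo
python3 -c "
from h import *
goto((.455,-.293,.19),ydir=(.05,1,0))"
```

```text
time: 1.47
tool_pos: [0.4257, 0.2948, 0.4049]
tcp_rot: [0.08, 3.14, 0.001]
wrist_force: [1.0, 0.4, 1.0]
width: 0.997
grip_force: 0.0

t 1.47 pos [0.4257 0.2948 0.4049] q [ 0.56 -0.04  1.94 -0.    1.24 -0.96]
shift in present axes mm [ -59.3 -585.6   60.1] in final axes [ -58.6 -585.6   60.2] turn deg [ 0.02  0.03 -0.07] TCP goal [ 0.455  -0.293   0.3447]
```

```bash

python3 -m jog '[{"dx":-3.7,"dy":-36.6,"dz":3,"ax":0,"ay":0,"az":0},{"dx":-3.7,"dy":-36.6,"dz":3,"ax":0,"ay":0,"az":0},{"dx":-3.7,"dy":-36.6,"dz":3,"ax":0,"ay":0,"az":0},{"dx":-3.7,"dy":-36.6,"dz":3,"ax":0,"ay":0,"az":0},{"dx":-3.7,"dy":-36.6,"dz":3,"ax":0,"ay":0,"az":0},{"dx":-3.7,"dy":-36.6,"dz":3,"ax":0,"ay":0,"az":0},{"dx":-3.7,"dy":-36.6,"dz":3,"ax":0,"ay":0,"az":0},{"dx":-3.7,"dy":-36.6,"dz":3,"ax":0,"ay":0,"az":0},{"dx":-3.7,"dy":-36.6,"dz":3,"ax":0,"ay":0,"az":0},{"dx":-3.7,"dy":-36.6,"dz":3,"ax":0,"ay":0,"az":0},{"dx":-3.7,"dy":-36.6,"dz":3,"ax":0,"ay":0,"az":0},{"dx":-3.7,"dy":-36.6,"dz":3,"ax":0,"ay":0,"az":0},{"dx":-3.7,"dy":-36.6,"dz":3,"ax":0,"ay":0,"az":0},{"dx":-3.7,"dy":-36.6,"dz":3,"ax":0,"ay":0,"az":0},{"dx":-3.7,"dy":-36.6,"dz":3,"ax":0,"ay":0,"az":0},{"dx":-3.7,"dy":-36.6,"dz":3,"ax":0,"ay":0,"az":0},{"dx":0,"dy":0,"dz":0,"ax":0,"ay":0,"az":0},{"dx":0,"dy":0,"dz":0,"ax":0,"ay":0,"az":0}]'; echo
python3 - <<'E'
from h import *
goto((.455,-.293,.114),ydir=(.05,1,0))
w=cam("wrist"); cv2.imwrite("pics/w1.png",w["img"][:,:,::-1])
a,s,_=blob(w,(0,140,60),(6,255,255),(0,0,640,400)); print(a,s,plane(w,a,.1124), "W",w["W"].round(3))
E
```

```text
time: 2.97
tool_pos: [0.454, -0.2932, 0.3563]
tcp_rot: [-0.086, -3.14, -0.001]
wrist_force: [-0.1, -0.1, 0.2]
width: 0.999
grip_force: 0.0

t 2.97 pos [ 0.454  -0.2932  0.3563] q [-0.62  0.05  1.95  0.    1.15 -2.14]
shift in present axes mm [-1.   0.2 87.6] in final axes [-1.   0.2 87.6] turn deg [ 0.03 -0.03 -0.27] TCP goal [ 0.455  -0.293   0.2687]
[319.10551559 225.0911271 ] [303 209  33  33 834] [ 0.45736607 -0.29333178  0.1124    ] W [[ 0.057  0.95   0.308  0.374]
 [ 0.998 -0.054 -0.018 -0.288]
 [-0.     0.309 -0.951  0.324]
 [ 0.     0.     0.     1.   ]]
```

View pics/w1.png

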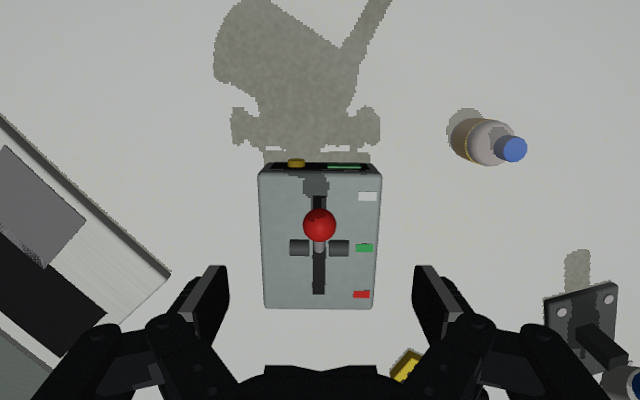

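The wrist view shows the knob at (319,225). The box's top face has corners at about (260,174), (381,172), (374,306) and (265,308), and the fingers straddle it cleanly.

```bash
python3 - <<'E'
from h import *
w=cam("wrist")
c=np.array([plane(w,p,.055) for p in [(260,174),(381,172),(374,307),(265,308)]])
print(c.round(4),c.mean(0).round(4),[np.linalg.norm(c[i]-c[i-1]).round(4) for i in range(4)])
d=c[2]+c[3]-c[0]-c[1];print("yaw",np.arctan2(d[1],d[0]))
p=plane(w,(318,247),.055);print("rod/hinge region",p)
goto((.457,-.2935,.1135),ydir=(.05,1,0))
E
```

```text
[[ 0.4302 -0.3413  0.055 ]
 [ 0.4342 -0.2378  0.055 ]
 [ 0.5699 -0.2439  0.055 ]
 [ 0.5652 -0.3519  0.055 ]] [ 0.4999 -0.2937  0.055 ] [np.float64(0.1353), np.float64(0.1036), np.float64(0.1359), np.float64(0.1081)]
yaw -0.061845296013588597
rod/hinge region [ 0.50143946 -0.2955655   0.055     ]
t 3.07 pos [ 0.4541 -0.2911  0.3564] q [-0.62  0.04  1.95  0.    1.15 -2.14]
shift in present axes mm [-3.1 -2.4 88.2] in final axes [-3.  -2.3 88.2] turn deg [ 0.05 -0.03 -0.11] TCP goal [ 0.457  -0.2935  0.2682]
```

```bash

python3 -m jog '[{"dx":-1,"dy":-1,"dz":22,"ax":0,"ay":0,"az":0},{"dx":-1,"dy":-1,"dz":22,"ax":0,"ay":0,"az":0},{"dx":-1,"dy":0,"dz":22,"ax":0,"ay":0,"az":0},{"dx":0,"dy":0,"dz":20,"ax":0,"ay":0,"az":0},{"dx":0,"dy":0,"dz":0,"ax":0,"ay":0,"az":0}]'; echo
python3 -m jog '[{"dx":0,"dy":0,"dz":0,"ax":0,"ay":0,"az":0},{"dx":0,"dy":0,"dz":0,"ax":0,"ay":0,"az":0},{"dx":0,"dy":0,"dz":0,"ax":0,"ay":0,"az":0},{"dx":0,"dy":0,"dz":0,"ax":0,"ay":0,"az":0},{"dx":0,"dy":0,"dz":0,"ax":0,"ay":0,"az":0},{"dx":0,"dy":0,"dz":0,"ax":0,"ay":0,"az":0},{"dx":0,"dy":0,"dz":0,"ax":0,"ay":0,"az":0},{"dx":0,"dy":0,"dz":0,"ax":0,"ay":0,"az":0}]' 0 25
```

```text
time: 3.48
tool_pos: [0.4555, -0.2906, 0.2665]
tcp_rot: [-0.077, -3.134, -0.007]
wrist_force: [-1.2, -0.1, -0.9]
width: 0.999
grip_force: 0.0

time: 4.15
tool_pos: [0.4573, -0.2939, 0.2717]
tcp_rot: [0.081, 3.14, -0.001]
wrist_force: [-3.4, -0.1, 6.2]
width: 0.258
grip_force: 24.4
```

```bash

python3 -m jog '[{"dx":-6,"dy":0,"dz":-4.5,"ax":0,"ay":0,"az":0},{"dx":-6.4,"dy":0,"dz":-3.9,"ax":0,"ay":0,"az":0},{"dx":-6.8,"dy":0,"dz":-3.3,"ax":0,"ay":0,"az":0},{"dx":-7,"dy":0,"dz":-2.6,"ax":0,"ay":0,"az":0},{"dx":-7.3,"dy":0,"dz":-1.8,"ax":0,"ay":0,"az":0},{"dx":-7.4,"dy":0,"dz":-1.1,"ax":0,"ay":0,"az":0},{"dx":-7.5,"dy":0,"dz":-0.4,"ax":0,"ay":0,"az":0},{"dx":0,"dy":0,"dz":0,"ax":0,"ay":0,"az":0},{"dx":0,"dy":0,"dz":0,"ax":0,"ay":0,"az":0},{"dx":0,"dy":0,"dz":0,"ax":0,"ay":0,"az":0}]'; echo
python3 - <<'E'
from h import *
t=cam("top");s=cam("scene");w=cam("wrist")
for n,c,b in(("t",t,(430,220,480,280)),("s",s,(140,235,215,290)),("w",w,(0,0,640,400))):
    a,st,_=blob(c,(0,140,60),(6,255,255),b);print(n,a,st[2:],plane(c,a,.13).round(4))
print(bot.read_state()["tool_pos"])
E
```

```text
time: 4.98
tool_pos: [0.5063, -0.2967, 0.2883]
tcp_rot: [0.08, 3.139, -0.003]
wrist_force: [1.0, -5.4, -3.0]
width: 0.251
grip_force: 25.1

t [437.64285714 220.71428571] [ 6  3 14] [ 0.5506 -0.2374  0.13  ]
s [167.45833333 263.33333333] [ 6  7 24] [ 0.4976 -0.2904  0.13  ]
w [319.7909261  270.43451824] [  51   53 2138] [ 0.4979 -0.296   0.13  ]
[ 0.50615026 -0.29663196  0.28833372]
```

```bash

python3 -m jog '[{"dx":0,"dy":0,"dz":0,"ax":0,"ay":0,"az":0},{"dx":0,"dy":0,"dz":0,"ax":0,"ay":0,"az":0},{"dx":0,"dy":0,"dz":0,"ax":0,"ay":0,"az":0},{"dx":0,"dy":0,"dz":0,"ax":0,"ay":0,"az":0},{"dx":0,"dy":0,"dz":0,"ax":0,"ay":0,"az":0},{"dx":0,"dy":0,"dz":0,"ax":0,"ay":0,"az":0},{"dx":0,"dy":0,"dz":-20,"ax":0,"ay":0,"az":0},{"dx":0,"dy":0,"dz":-30,"ax":0,"ay":0,"az":0},{"dx":0,"dy":0,"dz":-30,"ax":0,"ay":0,"az":0},{"dx":0,"dy":0,"dz":0,"ax":0,"ay":0,"az":0},{"dx":0,"dy":0,"dz":0,"ax":0,"ay":0,"az":0}]' 1; echo
python3 - <<'E'
from h import *
t=cam("top");s=cam("scene");w=cam("wrist")
for n,c,b in(("t",t,(442,225,475,280)),("s",s,(140,235,190,290)),("w",w,(0,0,640,400))):
    a,st,_=blob(c,(0,140,60),(6,255,255),b);print(n,a,st,plane(c,a,.13).round(4))
def up(c,b,w): return cv2.resize(c["img"][b[1]:b[3],b[0]:b[2]],w,interpolation=cv2.INTER_CUBIC)[:,:,::-1]
cv2.imwrite("pics/m2.png",np.hstack([up(w,(230,140,410,340),(360,400)),up(s,(125,235,225,345),(360,400))]))
E
```

```text
time: 6.05
tool_pos: [0.5064, -0.2965, 0.3714]
tcp_rot: [0.08, 3.136, -0.005]
wrist_force: [0.4, -0.5, -1.4]
width: 1.005
grip_force: 0.0

t [463.33333333 246.33333333] [463 246   2   2   3] [ 0.4941 -0.2966  0.13  ]
s [165.64367816 265.13793103] [161 261  11  10  87] [ 0.4987 -0.2957  0.13  ]
w [318.18806306 214.06869369] [302 198  33  34 888] [ 0.4982 -0.296   0.13  ]
```

View pics/m2.png

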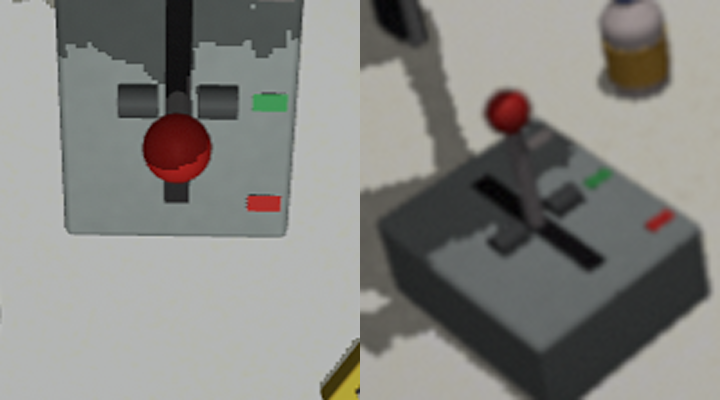

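The right half shows the lever standing nearly upright, and in the wrist crop the green mark is at about px (364,191). I'll check the hinge position against the knob.

```bash
python3 - <<'E'
from h import *
w=cam("wrist"); b=np.array([np.cos(.055),-np.sin(.055)]); n=np.array([-b[1],b[0]])
a,_,_=blob(w,(0,140,60),(6,255,255),(280,180,340,240)); g,st,_=blob(w,(55,80,40),(85,255,255),(345,170,390,210))
K=plane(w,a,.13)[:2]; G=plane(w,g,.055)[:2]
print(g,st,"green-knob along box x, y (mm)",1e3*(G-K)@b,1e3*(G-K)@n)
m=[plane(w,p,.06)[:2] for p in((299,190.5),(338.5,191))]; print("pillars",[(1e3*(q-K)@b).round(1) for q in m])
e=[plane(w,p,.055)[:2] for p in((275,257),(360,258))]; print("back edge-70",[(1e3*(q-K)@b-70).round(1) for q in e])
s=cam("scene"); a,_,_=blob(s,(0,140,60),(6,255,255),(140,235,190,290)); g,st,_=blob(s,(55,80,40),(85,255,255),(175,275,205,295))
K=plane(s,a,.13)[:2]; G=plane(s,g,.055)[:2]; print("scene",g,st,1e3*(G-K)@b,1e3*(G-K)@n)
E
```

```text
[364.22580645 191.93548387] [356 188  18   9 155] green-knob along box x, y (mm) 4.242357163196116 41.59510334210509
pillars [np.float64(1.6), np.float64(2.0)]
back edge-70 [np.float64(-0.2), np.float64(0.7)]
scene [190.72727273 283.59090909] [188 281   7   6  22] 4.589443858223563 42.05669842118158
```

The knob sits about 3 mm (0.04 rad) short of upright, so I'll re-grip it centred and nudge it.

```bash

python3 -m jog '[{"dx":7.5,"dy":0,"dz":22,"ax":0,"ay":0,"az":0},{"dx":0,"dy":0,"dz":30,"ax":0,"ay":0,"az":0},{"dx":0,"dy":0,"dz":32,"ax":0,"ay":0,"az":0},{"dx":0,"dy":0,"dz":0,"ax":0,"ay":0,"az":0},{"dx":0,"dy":0,"dz":0,"ax":0,"ay":0,"az":0}]'; echo
python3 -m jog '[{"dx":0,"dy":0,"dz":0,"ax":0,"ay":0,"az":0},{"dx":0,"dy":0,"dz":0,"ax":0,"ay":0,"az":0},{"dx":0,"dy":0,"dz":0,"ax":0,"ay":0,"az":0},{"dx":0,"dy":0,"dz":0,"ax":0,"ay":0,"az":0},{"dx":0,"dy":0,"dz":0,"ax":0,"ay":0,"az":0},{"dx":0,"dy":0,"dz":0,"ax":0,"ay":0,"az":0},{"dx":0,"dy":0,"dz":0,"ax":0,"ay":0,"az":0},{"dx":0,"dy":0,"dz":0,"ax":0,"ay":0,"az":0},{"dx":-1.6,"dy":0,"dz":0,"ax":0,"ay":0,"az":0},{"dx":-1.6,"dy":0,"dz":0,"ax":0,"ay":0,"az":0},{"dx":0,"dy":0,"dz":0,"ax":0,"ay":0,"az":0},{"dx":0,"dy":0,"dz":0,"ax":0,"ay":0,"az":0},{"dx":0,"dy":0,"dz":0,"ax":0,"ay":0,"az":0}]' 0 40; echo
python3 -m jog '[{"dx":0,"dy":0,"dz":0,"ax":0,"ay":0,"az":0},{"dx":0,"dy":0,"dz":0,"ax":0,"ay":0,"az":0},{"dx":0,"dy":0,"dz":0,"ax":0,"ay":0,"az":0},{"dx":0,"dy":0,"dz":0,"ax":0,"ay":0,"az":0},{"dx":0,"dy":0,"dz":0,"ax":0,"ay":0,"az":0},{"dx":0,"dy":0,"dz":0,"ax":0,"ay":0,"az":0},{"dx":0,"dy":0,"dz":-20,"ax":0,"ay":0,"az":0},{"dx":0,"dy":0,"dz":-30,"ax":0,"ay":0,"az":0},{"dx":0,"dy":0,"dz":-34,"ax":0,"ay":0,"az":0},{"dx":0,"dy":0,"dz":0,"ax":0,"ay":0,"az":0},{"dx":0,"dy":0,"dz":0,"ax":0,"ay":0,"az":0}]' 1; echo
cat > lev.py <<'E'
from h import *
b=np.array([np.cos(.055),-np.sin(.055)]); n=np.array([-b[1],b[0]])
for c,kb,gb in ((cam("wrist"),(280,160,340,250),(340,150,390,230)),(cam("scene"),(140,235,190,290),(175,275,205,295))):
    a,_,_=blob(c,(0,140,60),(6,255,255),kb); g,st,_=blob(c,(55,80,40),(85,255,255),gb)
    K=plane(c,a,.13)[:2]; G=plane(c,g,.055)[:2]; print(a,g,st,K,1e3*(G-K)@b,1e3*(G-K)@n)
E
python3 lev.py
```

```text
time: 6.72
tool_pos: [0.4967, -0.2948, 0.2813]
tcp_rot: [-0.08, -3.134, -0.006]
wrist_force: [-0.3, -0.2, 0.6]
width: 1.003
grip_force: 0.0

time: 7.8
tool_pos: [0.5016, -0.2966, 0.286]
tcp_rot: [0.08, 3.139, -0.003]
wrist_force: [-2.3, -0.9, 6.9]
width: 0.249
grip_force: 39.0

time: 8.72
tool_pos: [0.5022, -0.2964, 0.3715]
tcp_rot: [0.08, 3.135, -0.005]
wrist_force: [-0.1, -0.1, -0.5]
width: 1.001
grip_force: 0.0

[320.27411765 218.91647059] [365.85517241 191.22068966] [358 187  17   9 145] [ 0.50141114 -0.29632011] 1.0251173533465048 41.65347189337179
[166.69230769 265.62637363] [190.72727273 283.59090909] [188 281   7   6  22] [ 0.50126722 -0.29551703] 1.968737641388881 41.590849043013684
```

The lever is upright to within about 1–2 mm. Next is the driver.

```bash
python3 - <<'E'
from h import *
t=cam("top")
c=np.array([plane(t,(290+x/3.5,135+y/3.5),.012) for x,y in((36,52),(150,33),(187,213),(68,238))])
print(c.round(4),[np.linalg.norm(c[i]-c[i-1]).round(3) for i in range(4)])
for i,j in((3,0),(2,1)): d=c[j]-c[i];print("yaw",np.arctan2(d[1],d[0]))
yaw=np.mean([np.arctan2(*(c[j]-c[i])[[1,0]]) for i,j in((3,0),(2,1))])
h=np.array([np.cos(yaw),np.sin(yaw)]);l=np.radians(43)
z=np.r_[h*np.sin(l),-np.cos(l)];B=np.array([.598,.0157,.168])
print(z,"mouth",B+.09*z)
goto(B-.08*z,zdir=z,ydir=(-h[1],h[0],0))
E
```

```text
[[ 0.7313  0.0858  0.012 ]
 [ 0.7478  0.0021  0.012 ]
 [ 0.6149 -0.0281  0.012 ]
 [ 0.5942  0.0578  0.012 ]] [np.float64(0.14), np.float64(0.085), np.float64(0.136), np.float64(0.088)]
yaw 0.20118903392422263
yaw 0.22350527204334592
[ 0.66667995  0.1437345  -0.7313537 ] mouth [0.6580012  0.02863611 0.10217817]
t 8.87 pos [ 0.5007 -0.2955  0.3669] q [-0.58  0.12  1.85  0.    1.18 -2.1 ]
shift in present axes mm [ 73.3 274.   27.7] in final axes [ 18.1 283.7  20.3] turn deg [ -5.59 -42.85 -14.42] TCP goal [ 0.4415 -0.018   0.3396]
```

```bash

python3 -m jog '[{"dx":0,"dy":0,"dz":-20,"ax":0,"ay":0,"az":0},{"dx":9.2,"dy":34.2,"dz":0,"ax":0,"ay":0,"az":0},{"dx":9.2,"dy":34.2,"dz":0,"ax":0,"ay":0,"az":0},{"dx":9.2,"dy":34.2,"dz":0,"ax":0,"ay":0,"az":0},{"dx":9.2,"dy":34.2,"dz":0,"ax":0,"ay":0,"az":0},{"dx":9.2,"dy":34.2,"dz":10,"ax":0,"ay":0,"az":0},{"dx":9.2,"dy":34.2,"dz":10,"ax":0,"ay":0,"az":0},{"dx":9.2,"dy":34.2,"dz":10,"ax":0,"ay":0,"az":0},{"dx":9.2,"dy":34.2,"dz":18,"ax":0,"ay":0,"az":0},{"dx":0,"dy":0,"dz":0,"ax":-0.8,"ay":-6.12,"az":-2.06},{"dx":0,"dy":0,"dz":0,"ax":-0.8,"ay":-6.12,"az":-2.06},{"dx":0,"dy":0,"dz":0,"ax":-0.8,"ay":-6.12,"az":-2.06},{"dx":0,"dy":0,"dz":0,"ax":-0.8,"ay":-6.12,"az":-2.06},{"dx":0,"dy":0,"dz":0,"ax":-0.8,"ay":-6.12,"az":-2.06},{"dx":0,"dy":0,"dz":0,"ax":-0.8,"ay":-6.12,"az":-2.06},{"dx":0,"dy":0,"dz":0,"ax":-0.8,"ay":-6.12,"az":-2.06},{"dx":0,"dy":0,"dz":0,"ax":0,"ay":0,"az":0},{"dx":0,"dy":0,"dz":0,"ax":0,"ay":0,"az":0}]'; echo
python3 - <<'E'
from h import *
w=cam("wrist"); cv2.imwrite("pics/w2.png",w["img"][:,:,::-1])
z=np.array([.66668,.14373,-.73135]);B=np.array([.598,.0157,.168])
goto(B-.08*z,zdir=z,ydir=(-.2108,.9775,0))
print(proj(w,B),proj(w,B+.09*z))
E
```

```text
time: 10.37
tool_pos: [0.4407, -0.0182, 0.3381]
tcp_rot: [-0.243, 2.414, 0.102]
wrist_force: [-0.7, 0.1, -0.5]
width: 1.001
grip_force: 0.0

t 10.42 pos [ 0.4412 -0.0182  0.3389] q [-0.2  -0.34  2.39  0.6   0.49 -2.43]
shift in present axes mm [-0.8  0.2 -0.4] in final axes [-0.8  0.1 -0.3] turn deg [-0.02 -1.84 -0.59] TCP goal [ 0.4415 -0.018   0.3396]
[319.46225072 238.95471537] [319.83057234 203.43021101]
```

View pics/w2.png

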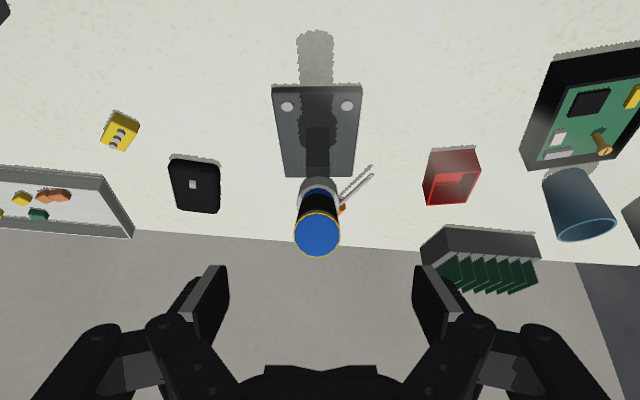

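The wrist view shows the driver end-on, with its blue butt disc centred near (317,235) and the shaft going up to the tube at about (320,192). It's nearly axis-aligned between the fingers. I'll refine the butt by combining three views.

```bash
python3 - <<'E'
from h import *
w=cam("wrist");t=cam("top");s=cam("scene")
e,st,m=blob(w,(105,120,30),(125,255,255),(285,200,350,265))
c,_=cv2.findContours(m,cv2.RETR_EXTERNAL,cv2.CHAIN_APPROX_NONE);el=cv2.fitEllipse(max(c,key=len));print(e,st,el)
y,sy,my=blob(w,(20,120,60),(35,255,255),(285,190,350,265));print("ring",y,sy)
u=(e[0],e[1])
rs=[ray(w,u),ray(t,(327.1,195.6)),ray(s,(308.4,190.7))]
for q in(rs,rs[:2],rs[::2],rs[1:]):print(tri(*q))
# sight along handle edges: silhouette of dark/blue vs. bright at rows
g=w["img"].astype(int)
for r in(186,192,198,204,210,216,222,228):print(r,["%d,%d,%d"%tuple(g[r,x]) for x in range(290,350,4)])
E
```

```text
[316.71438356 233.26849315] [ 295  212   44   43 1460] ((316.70440673828125, 233.26889038085938), (41.19732666015625, 43.28665542602539), 91.33954620361328)
ring [317.38255034 214.51006711] [295 209  45  19 149]
(array([0.59845637, 0.01479087, 0.16460027]), [np.float64(1.0880114326686496), np.float64(1.8201309006330875), np.float64(1.8966170800141973)])
(array([0.59665145, 0.01405509, 0.16565645]), [np.float64(0.7050515715118936), np.float64(0.7050515715118727)])
(array([0.60029594, 0.0145991 , 0.16463507]), [np.float64(0.8544834813911901), np.float64(0.8544834813912042)])
(array([0.59806786, 0.0157463 , 0.16386901]), [np.float64(1.6902641333399064), np.float64(1.6902641333398585)])
186 ['213,214,208', '213,214,207', '216,218,212', '74,75,73', '88,90,87', '127,128,124', '138,139,131', '58,70,88', '136,137,130', '131,133,128', '85,86,83', '77,77,74', '217,219,207', '213,214,202', '147,148,137']
192 ['213,214,212', '213,214,207', '168,170,160', '125,126,122', '18,34,68', '16,37,75', '11,12,20', '11,13,17', '16,24,41', '18,39,74', '37,51,77', '148,150,145', '190,191,180', '130,131,121',
[... 541 characters left out ...]
,55,48', '16,15,14', '11,12,11', '193,169,157', '211,124,38', '213,215,209']
216 ['213,215,206', '213,215,204', '9,15,22', '199,174,53', '31,80,154', '39,87,161', '39,87,161', '39,88,161', '39,88,161', '38,87,160', '131,122,84', '68,61,32', '171,173,166', '212,214,209', '213,214,207']
222 ['213,215,204', '205,208,199', '70,90,128', '39,88,161', '38,87,161', '38,87,161', '39,88,161', '39,88,162', '41,89,162', '40,89,162', '39,87,162', '35,84,159', '107,87,16', '213,215,206', '212,214,204']
228 ['213,215,206', '176,160,83', '39,88,162', '39,89,162', '40,89,163', '41,89,163', '41,89,163', '40,90,163', '40,89,163', '40,89,163', '40,89,163', '41,90,163', '29,72,146', '213,215,203', '213,214,204']
```

```bash
python3 - <<'E'
from h import *
y=.205;l=np.radians(44.5);z=np.array([np.cos(y)*np.sin(l),np.sin(y)*np.sin(l),-np.cos(l)]);B=np.array([.5985,.0147,.1655])
print("mouth",B+.09*z)
goto(B-.08*z,zdir=z,ydir=(-np.sin(y),np.cos(y),0))
goto(B+.042*z,zdir=z,ydir=(-np.sin(y),np.cos(y),0))
w=cam("wrist");print(proj(w,B),proj(w,B+.09*z))
E
```

```text
mouth [0.66026096 0.02754139 0.10130746]
t 10.57 pos [ 0.4422 -0.0181  0.3402] q [-0.2  -0.34  2.39  0.6   0.49 -2.43]
shift in present axes mm [8.4 0.3 2.3] in final axes [8.5 0.3 1.8] turn deg [ 0.25 -3.18 -0.17] TCP goal [ 0.4374 -0.0188  0.3329]
t 10.57 pos [ 0.4422 -0.0181  0.3402] q [-0.2  -0.34  2.39  0.6   0.49 -2.43]
shift in present axes mm [  1.6  -0.2 124.1] in final axes [  8.5   0.3 123.8] turn deg [ 0.25 -3.18 -0.17] TCP goal [ 0.5212 -0.0014  0.2459]
[318.29258013 231.00363969] [318.56416567 199.87101422]
```

```bash

python3 -m jog '[{"dx":0,"dy":0,"dz":0,"ax":0.1,"ay":-3.2,"az":-0.2},{"dx":8.5,"dy":0,"dz":2,"ax":0,"ay":0,"az":0},{"dx":0,"dy":0,"dz":20,"ax":0,"ay":0,"az":0},{"dx":0,"dy":0,"dz":20,"ax":0,"ay":0,"az":0},{"dx":0,"dy":0,"dz":0,"ax":0,"ay":0,"az":0},{"dx":0,"dy":0,"dz":0,"ax":0,"ay":0,"az":0}]' 1 70; echo
python3 - <<'E'
from h import *
y=.205;l=np.radians(44.5);z=np.array([np.cos(y)*np.sin(l),np.sin(y)*np.sin(l),-np.cos(l)]);B=np.array([.5985,.0147,.1655])
goto(B+.042*z,zdir=z,ydir=(-np.sin(y),np.cos(y),0))
w=cam("wrist");print(proj(w,B))
e,st,m=blob(w,(105,120,30),(125,255,255),(270,200,370,330));print(e,st)
E
```

```text
time: 11.12
tool_pos: [0.4648, -0.0037, 0.3109]
tcp_rot: [-0.238, 2.369, 0.09]
wrist_force: [0.5, -0.4, -0.6]
width: 1.001
grip_force: 0.0

t 11.12 pos [ 0.4648 -0.0037  0.3109] q [-0.15 -0.25  2.4   0.75  0.35 -2.55]
shift in present axes mm [ 4.6 -8.5 85.5] in final axes [ 5.8 -9.2 85.4] turn deg [-0.43 -0.81 -0.09] TCP goal [ 0.5212 -0.0014  0.2459]
[305.48180178 244.53149466]
[303.54910293 243.63928234] [ 277  219   54   50 2118]
```

Joint 6 has reached its limit at -2.55. The half-turned grasp is equivalent, so I'll turn the tool +180° about z while still clear.

```bash

python3 -m jog '[{"dx":0,"dy":0,"dz":-15,"ax":0,"ay":0,"az":7.1},{"dx":0,"dy":0,"dz":-15,"ax":0,"ay":0,"az":7.1},{"dx":0,"dy":0,"dz":0,"ax":0,"ay":0,"az":7.1},{"dx":0,"dy":0,"dz":0,"ax":0,"ay":0,"az":7.1},{"dx":0,"dy":0,"dz":0,"ax":0,"ay":0,"az":7.1},{"dx":0,"dy":0,"dz":0,"ax":0,"ay":0,"az":7.1},{"dx":0,"dy":0,"dz":0,"ax":0,"ay":0,"az":7.1},{"dx":0,"dy":0,"dz":0,"ax":0,"ay":0,"az":7.1},{"dx":0,"dy":0,"dz":0,"ax":0,"ay":0,"az":7.1},{"dx":0,"dy":0,"dz":0,"ax":0,"ay":0,"az":7.1},{"dx":0,"dy":0,"dz":0,"ax":0,"ay":0,"az":7.1},{"dx":0,"dy":0,"dz":0,"ax":0,"ay":0,"az":7.1},{"dx":0,"dy":0,"dz":0,"ax":0,"ay":0,"az":7.1}]'; echo
python3 -m jog '[{"dx":0,"dy":0,"dz":0,"ax":0,"ay":0,"az":7.1},{"dx":0,"dy":0,"dz":0,"ax":0,"ay":0,"az":7.1},{"dx":0,"dy":0,"dz":0,"ax":0,"ay":0,"az":7.1},{"dx":0,"dy":0,"dz":0,"ax":0,"ay":0,"az":7.1},{"dx":0,"dy":0,"dz":0,"ax":0,"ay":0,"az":7.1},{"dx":0,"dy":0,"dz":0,"ax":0,"ay":0,"az":7.1},{"dx":0,"dy":0,"dz":0,"ax":0,"ay":0,"az":7.1},{"dx":0,"dy":0,"dz":0,"ax":0,"ay":0,"az":7.1},{"dx":0,"dy":0,"dz":0,"ax":0,"ay":0,"az":7.1},{"dx":0,"dy":0,"dz":0,"ax":0,"ay":0,"az":7.1},{"dx":0,"dy":0,"dz":0,"ax":0,"ay":0,"az":7.1},{"dx":0,"dy":0,"dz":0,"ax":0,"ay":0,"az":7.1},{"dx":0,"dy":0,"dz":0,"ax":0,"ay":0,"az":0},{"dx":0,"dy":0,"dz":0,"ax":0,"ay":0,"az":0}]'; echo
python3 - <<'E'
from h import *
y=.205;l=np.radians(44.5);z=np.array([np.cos(y)*np.sin(l),np.sin(y)*np.sin(l),-np.cos(l)]);B=np.array([.5985,.0147,.1655])
goto(B+.042*z,zdir=z,ydir=(np.sin(y),-np.cos(y),0))
w=cam("wrist");print(proj(w,B),proj(w,B+.09*z))
e,st,m=blob(w,(105,120,30),(125,255,255),(240,100,400,390));print(e,st)
cv2.imwrite("pics/w3.png",w["img"][:,:,::-1])
E
```

```text
time: 12.25
tool_pos: [0.4441, -0.0085, 0.3344]
tcp_rot: [1.66, 1.933, 0.805]
wrist_force: [0.6, -0.5, 0.4]
width: 0.999
grip_force: 0.0

time: 13.42
tool_pos: [0.4443, -0.0085, 0.3342]
tcp_rot: [-2.846, -0.351, -1.154]
wrist_force: [-0.1, 0.2, 0.9]
width: 1.002
grip_force: 0.0

t 13.42 pos [ 0.4443 -0.0085  0.3342] q [-0.17 -0.34  2.41  0.66  0.41  0.63]
shift in present axes mm [ -6.3   7.3 116.9] in final axes [ -7.1   8.7 116.7] turn deg [0.56 0.59 2.53] TCP goal [ 0.5212 -0.0014  0.2459]
[330.65013299 232.51063379] [326.58535149 193.98254493]
[331.73666667 236.322     ] [ 310  215   45   43 1500]
```

View pics/w3.png

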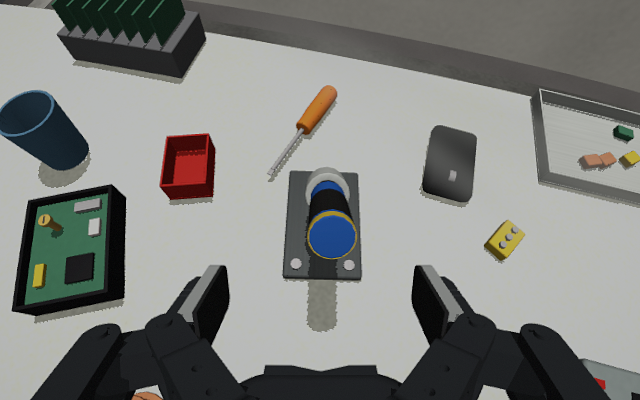

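The wrist view, now from the holster side, shows the butt at (332,236), the tube mouth near (327,190), and clear space around both. The prediction agrees to 4 px, so I'll advance and grip.

```bash

python3 -m jog '[{"dx":0,"dy":0,"dz":0,"ax":0.5,"ay":0.6,"az":2.5},{"dx":-7,"dy":8.7,"dz":0,"ax":0,"ay":0,"az":0},{"dx":0,"dy":0,"dz":15,"ax":0,"ay":0,"az":0},{"dx":0,"dy":0,"dz":15,"ax":0,"ay":0,"az":0},{"dx":0,"dy":0,"dz":15,"ax":0,"ay":0,"az":0},{"dx":0,"dy":0,"dz":15,"ax":0,"ay":0,"az":0},{"dx":0,"dy":0,"dz":0,"ax":0,"ay":0,"az":0},{"dx":0,"dy":0,"dz":0,"ax":0,"ay":0,"az":0}]'; echo
python3 - <<'E'
from h import *
y=.205;l=np.radians(44.5);z=np.array([np.cos(y)*np.sin(l),np.sin(y)*np.sin(l),-np.cos(l)]);B=np.array([.5985,.0147,.1655])
goto(B+.042*z,zdir=z,ydir=(np.sin(y),-np.cos(y),0))
w=cam("wrist");print(proj(w,B))
e,st,m=blob(w,(105,120,30),(125,255,255),(240,100,400,390))
c,_=cv2.findContours(m,cv2.RETR_EXTERNAL,cv2.CHAIN_APPROX_NONE);print(e,st,cv2.fitEllipse(max(c,key=len)))
T=np.linalg.inv(w["tool_from_camera"]); print("tool-axis direction px offset", proj(w,B-.0)-e)
# ray of butt vs tool axis: offset in tool x,y at butt depth
s=bot.read_state();R=Ro.from_rotvec(s["tcp_rot"]).as_matrix()
o,d=ray(w,e);o=R.T@(o-s["tool_pos"]);d=R.T@d
for zz in(.19,.2,.21):p=o+d*(zz-o[2])/d[2];print((p*1e3).round(1))
print("pred",(1e3*R.T@(B-s["tool_pos"])).round(1))
E
```

```text
time: 14.13
tool_pos: [0.4824, -0.0091, 0.2853]
tcp_rot: [-2.824, -0.288, -1.152]
wrist_force: [-0.2, 0.3, -0.5]
width: 1.002
grip_force: 0.0

t 14.13 pos [ 0.4824 -0.0091  0.2853] q [-0.16 -0.16  2.39  0.98  0.31  0.34]
shift in present axes mm [ 0.7  0.3 55.8] in final axes [ 0.6  0.3 55.8] turn deg [-0.02  0.12 -0.12] TCP goal [ 0.5212 -0.0014  0.2459]
[322.58614856 270.27377926]
[323.90516631 275.64012739] [ 292  247   64   58 2826] ((323.90301513671875, 275.63861083984375), (55.57172393798828, 62.8329963684082), 88.31250762939453)
tool-axis direction px offset [-1.31901775 -5.36634813]
[-15.    1.1 190. ]
[-20.9   1.3 200. ]
[-26.8   1.4 210. ]
pred [  0.3   0.2 168.9]
```

```bash

python3 -m jog '[{"dx":0,"dy":0,"dz":13,"ax":0,"ay":0,"az":0},{"dx":0,"dy":0,"dz":13,"ax":0,"ay":0,"az":0},{"dx":0,"dy":0,"dz":13,"ax":0,"ay":0,"az":0},{"dx":0,"dy":0,"dz":12,"ax":0,"ay":0,"az":0},{"dx":0,"dy":0,"dz":0,"ax":0,"ay":0,"az":0},{"dx":0,"dy":0,"dz":0,"ax":0,"ay":0,"az":0}]' 1 70; echo
python3 -m jog '[{"dx":0,"dy":0,"dz":0,"ax":0,"ay":0,"az":0},{"dx":0,"dy":0,"dz":0,"ax":0,"ay":0,"az":0},{"dx":0,"dy":0,"dz":0,"ax":0,"ay":0,"az":0},{"dx":0,"dy":0,"dz":0,"ax":0,"ay":0,"az":0},{"dx":0,"dy":0,"dz":0,"ax":0,"ay":0,"az":0},{"dx":0,"dy":0,"dz":0,"ax":0,"ay":0,"az":0},{"dx":0,"dy":0,"dz":0,"ax":0,"ay":0,"az":0},{"dx":0,"dy":0,"dz":0,"ax":0,"ay":0,"az":0}]' 0 70;echo
python3 - <<'E'
from h import *
s=bot.read_state();print(s["q"].round(2));z=Ro.from_rotvec(s["tcp_rot"]).as_matrix()[:,2];print(z,s["tool_pos"]+z*.155)
E
```

```text
time: 14.68
tool_pos: [0.5174, -0.002, 0.2499]
tcp_rot: [-2.823, -0.286, -1.154]
wrist_force: [-0.2, 0.1, 0.6]
width: 1.002
grip_force: 0.0

time: 15.35
tool_pos: [0.5175, -0.0022, 0.2502]
tcp_rot: [-2.823, -0.285, -1.156]
wrist_force: [-5.5, -2.1, 5.5]
width: 0.36
grip_force: 68.2

[-0.13 -0.03  2.35  1.3   0.24  0.04]
[ 0.68709863  0.14151247 -0.71264977] [0.62403543 0.01968495 0.13975076]
```

It's gripped, at an opening of 30.6 mm on the 32 mm handle. Now I'll draw it out along the axis.

```bash

python3 -m jog '[{"dx":0,"dy":0,"dz":-6,"ax":0,"ay":0,"az":0},{"dx":0,"dy":0,"dz":-10,"ax":0,"ay":0,"az":0},{"dx":0,"dy":0,"dz":-10,"ax":0,"ay":0,"az":0},{"dx":0,"dy":0,"dz":-10,"ax":0,"ay":0,"az":0},{"dx":0,"dy":0,"dz":0,"ax":0,"ay":0,"az":0}]';echo
python3 -m jog '[{"dx":0,"dy":0,"dz":-11,"ax":0,"ay":0,"az":0},{"dx":0,"dy":0,"dz":-11,"ax":0,"ay":0,"az":0},{"dx":0,"dy":0,"dz":-11,"ax":0,"ay":0,"az":0},{"dx":0,"dy":0,"dz":-11,"ax":0,"ay":0,"az":0},{"dx":0,"dy":0,"dz":-11,"ax":0,"ay":0,"az":0},{"dx":0,"dy":0,"dz":-4,"ax":0,"ay":0,"az":0},{"dx":0,"dy":0,"dz":0,"ax":0,"ay":0,"az":0},{"dx":0,"dy":0,"dz":0,"ax":0,"ay":0,"az":0}]';echo
python3 - <<'E'
from h import *
s=bot.read_state();print(s["q"].round(2));z=Ro.from_rotvec(s["tcp_rot"]).as_matrix()[:,2];print(z,s["tool_pos"]+z*.155)
def up(c,b,w): return cv2.resize(c["img"][b[1]:b[3],b[0]:b[2]],w,interpolation=cv2.INTER_CUBIC)[:,:,::-1]
cv2.imwrite("pics/m3.png",np.hstack([up(cam("wrist"),(160,60,480,400),(400,425)),up(cam("scene"),(230,120,390,290),(400,425))]))
E
```

```text
time: 15.77
tool_pos: [0.4924, -0.0072, 0.2761]
tcp_rot: [-2.823, -0.286, -1.156]
wrist_force: [1.1, -0.3, -2.8]
width: 0.356
grip_force: 69.7

time: 16.43
tool_pos: [0.4521, -0.0154, 0.3165]
tcp_rot: [-2.823, -0.285, -1.152]
wrist_force: [-0.0, 0.0, -3.7]
width: 0.36
grip_force: 69.8

[-0.19 -0.29  2.42  0.8   0.39  0.52]
[ 0.68528042  0.14255473 -0.71419108] [0.5583374  0.00671205 0.20578515]
```

View pics/m3.png

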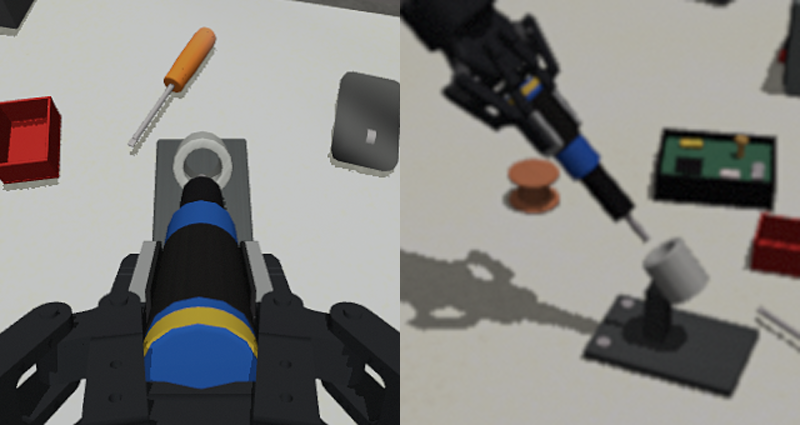

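The driver is out of the holster: the tip clears the tube mouth, and the grip is firm and coaxial. Now I'll lift and plan turning it upright.

```bash
python3 - <<'E'
from h import *
s=bot.read_state();R=Ro.from_rotvec(s["tcp_rot"]).as_matrix()
print("world up 100 & x+20 in tool:",(1e3*R.T@[.02,0,.1]).round(1)); y=.205
goto((.472,-.0154,.416-.155),ydir=(np.sin(y),-np.cos(y),0))
w=cam("wrist")
m=cv2.inRange(cv2.cvtColor(np.ascontiguousarray(w["img"]),cv2.COLOR_RGB2HSV),(10,90,60),(32,255,255))
n,l,st,ce=cv2.connectedComponentsWithStats(m)
for i in range(1,n):
    if st[i,4]>10:print(st[i],ce[i].round(1),plane(w,ce[i],.05).round(3))
E
```

```text
world up 100 & x+20 in tool: [ 84.    3.7 -57.8]
t 16.53 pos [ 0.4523 -0.0153  0.3163] q [-0.19 -0.29  2.42  0.8   0.39  0.52]
shift in present axes mm [ 83.3   3.8 -57.5] in final axes [ 19.3   4.1 -99.4] turn deg [ -0.1  -44.39  -0.2 ] TCP goal [ 0.472  -0.0154  0.4157]
[291  82  41  52 945] [311.9 106.7] [0.805 0.068 0.05 ]
[595 137  36  18 373] [613.1 145.4] [ 0.824 -0.302  0.05 ]
[634 139   6  12  45] [637.2 144.3] [ 0.834 -0.336  0.05 ]
[494 213  43  44 864] [514.3 235.6] [ 0.679 -0.168  0.05 ]
[ 27 227  26  17 229] [ 38.4 235.2] [0.581 0.313 0.05 ]
[ 24 278  14  25 291] [ 30.2 290.1] [0.528 0.289 0.05 ]
[ 274  306   92   41 1207] [320.2 319.5] [0.563 0.009 0.05 ]
```

```bash

python3 -m jog '[{"dx":12,"dy":0.5,"dz":-8.3,"ax":0,"ay":0,"az":0},{"dx":12,"dy":0.5,"dz":-8.3,"ax":0,"ay":0,"az":0},{"dx":12,"dy":0.5,"dz":-8.3,"ax":0,"ay":0,"az":0},{"dx":12,"dy":0.5,"dz":-8.3,"ax":0,"ay":0,"az":0},{"dx":12,"dy":0.5,"dz":-8.3,"ax":0,"ay":0,"az":0},{"dx":12,"dy":0.5,"dz":-8.3,"ax":0,"ay":0,"az":0},{"dx":12,"dy":0.5,"dz":-8.3,"ax":0,"ay":0,"az":0},{"dx":0,"dy":0,"dz":0,"ax":0,"ay":-5.5,"az":0},{"dx":0,"dy":0,"dz":0,"ax":0,"ay":-5.6,"az":0},{"dx":0,"dy":0,"dz":0,"ax":0,"ay":-5.5,"az":0},{"dx":0,"dy":0,"dz":0,"ax":0,"ay":-5.6,"az":0},{"dx":0,"dy":0,"dz":0,"ax":0,"ay":-5.5,"az":0},{"dx":0,"dy":0,"dz":0,"ax":0,"ay":-5.6,"az":0},{"dx":0,"dy":0,"dz":0,"ax":0,"ay":-5.5,"az":0},{"dx":0,"dy":0,"dz":0,"ax":0,"ay":-5.6,"az":0},{"dx":0,"dy":0,"dz":0,"ax":0,"ay":0,"az":0},{"dx":0,"dy":0,"dz":0,"ax":0,"ay":0,"az":0}]';echo
python3 - <<'E'
from h import *
y=.205
goto((.582,.3235,.10+.13),ydir=(np.sin(y),-np.cos(y),0))
w=cam("wrist")
for X in((.582,.3235,.05),): print(proj(w,X))
E
```

```text
time: 18.0
tool_pos: [0.4731, -0.0149, 0.4169]
tcp_rot: [-3.122, -0.318, -0.005]
wrist_force: [-0.3, -0.3, -3.9]
width: 0.364
grip_force: 69.8

t 18.0 pos [ 0.4731 -0.0149  0.4169] q [-0.09 -0.13  2.    0.    1.27  1.28]
shift in present axes mm [ 174.8 -309.4   33.7] in final axes [ 175.5 -309.1   32.2] turn deg [-0.18 -0.2  -0.11] TCP goal [0.582  0.3235 0.3847]
[11.78367742 11.64305839]
```

```bash

python3 -m jog '[{"dx":10,"dy":-18,"dz":0,"ax":0,"ay":-0.2,"az":0},{"dx":17,"dy":-30,"dz":0,"ax":0,"ay":0,"az":0},{"dx":17,"dy":-30,"dz":0,"ax":0,"ay":0,"az":0},{"dx":17,"dy":-30,"dz":0,"ax":0,"ay":0,"az":0},{"dx":17,"dy":-30,"dz":0,"ax":0,"ay":0,"az":0},{"dx":17,"dy":-30,"dz":0,"ax":0,"ay":0,"az":0},{"dx":17,"dy":-30,"dz":0,"ax":0,"ay":0,"az":0},{"dx":17,"dy":-30,"dz":0,"ax":0,"ay":0,"az":0},{"dx":17,"dy":-30,"dz":0,"ax":0,"ay":0,"az":0},{"dx":17,"dy":-30,"dz":0,"ax":0,"ay":0,"az":0},{"dx":12.5,"dy":-21,"dz":0,"ax":0,"ay":0,"az":0},{"dx":0,"dy":0,"dz":0,"ax":0,"ay":0,"az":0},{"dx":0,"dy":0,"dz":0,"ax":0,"ay":0,"az":0},{"dx":0,"dy":0,"dz":0,"ax":0,"ay":0,"az":0}]';echo
python3 - <<'E'
from h import *
y=.205
goto((.582,.3235,.08+.13),ydir=(np.sin(y),-np.cos(y),0))
w=cam("wrist");t=cam("top");s=cam("scene")
print(proj(w,(.582,.3235,.05)),proj(s,(.582,.3235,.05)))
def up(c,b,w): return cv2.resize(c["img"][b[1]:b[3],b[0]:b[2]],w,interpolation=cv2.INTER_CUBIC)[:,:,::-1]
cv2.imwrite("pics/m4.png",np.hstack([up(w,(200,0,440,400),(360,600)),up(s,(305,70,405,210),(430,600))]))
E
```

```text
time: 19.22
tool_pos: [0.5815, 0.3223, 0.4175]
tcp_rot: [-3.124, -0.317, 0.004]
wrist_force: [-0.1, -0.4, -4.1]
width: 0.36
grip_force: 70.4

t 19.22 pos [0.5815 0.3223 0.4175] q [0.47 0.24 1.61 0.   1.29 1.84]
shift in present axes mm [ 0.8 -1.  52.8] in final axes [ 0.7 -1.1 52.8] turn deg [-0.12  0.12 -0.15] TCP goal [0.582  0.3235 0.3647]
[320.71042002 177.45594045] [365.88044446 174.63939725]
```

View pics/m4.png

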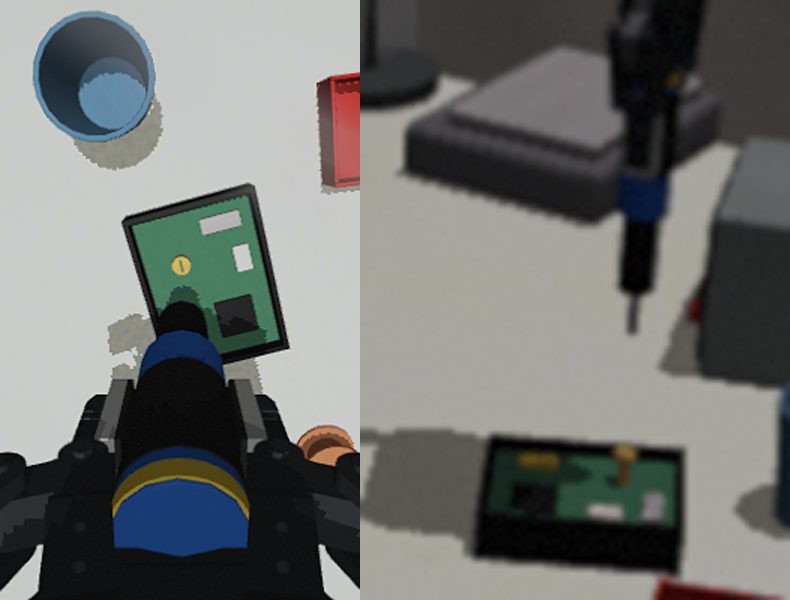

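The wrist crop shows the screw at px (320.7,176.7), against a prediction of (320.7,177.5). The scene crop shows the bit tip near px (368.3,147.5), roughly straight over the screw. I'll check the tilt and tip numerically.

```bash
cat > tip.py <<'E'
from h import *
s=cam("scene");st=bot.read_state();R=Ro.from_rotvec(st["tcp_rot"]).as_matrix();p0=st["tool_pos"]
g=cv2.cvtColor(np.ascontiguousarray(s["img"]),cv2.COLOR_RGB2GRAY).astype(float)
import sys;r0,r1=map(int,sys.argv[1:3]);P=[]
for r in range(r0,r1):
    row=g[r,350:386];bg=np.median(np.r_[row[:8],row[-4:]]) ;w=np.clip(bg-row-25,0,None)
    if w.sum()<20:print(r,"none");continue
    u=350+(w*np.arange(36)).sum()/w.sum()
    o,d=ray(s,(u,r)); n=R[:,1]; X=o+d*((p0-o)@n)/(d@n); q=1e3*R.T@(X-p0)
    P.append(q);print(r,round(u,2),round(w.sum()/max(w.max(),1),1),X.round(4),q.round(1))
P=np.array(P);f=np.polyfit(P[:,2],P[:,0],1);print("tilt deg about tool y:",np.degrees(np.arctan(f[0])),"x at 285:",np.polyval(f,285))
E
python3 tip.py 112 151
```

```text
112 none
113 none
114 none
115 none
116 none
117 none
118 none
119 none
120 365.17 10.7 [0.5684 0.3192 0.2097] [-13.1   0.  208.5]
121 366.3 10.3 [0.5715 0.3199 0.2075] [-10.    0.  210.6]
122 368.39 8.5 [0.5771 0.321  0.2058] [ -4.2   0.  212.3]
123 369.9 7.6 [0.5812 0.3219 0.2038] [ -0.    0.  214.3]
124 369.93 7.6 [0.5815 0.3219 0.2011] [2.000e-01 0.000e+00 2.171e+02]
125 369.77 7.7 [0.5813 0.3219 0.1983] [ 1.000e-01 -0.000e+00  2.199e+02]
126 369.69 7.7 [0.5814 0.3219 0.1955] [1.000e-01 0.000e+00 2.227e+02]
127 369.68 7.7 [0.5816 0.3219 0.1927] [  0.3   0.  225.4]
128 369.74 7.8 [0.5819 0.322  0.19  ] [  0.7   0.  228.2]
129 369.82 8.2 [0.5824 0.3221 0.1872] [  1.1  -0.  230.9]
130 369.83 8.3 [0.5826 0.3222 0.1845] [  1.4  -0.  233.7]
131 369.88 8.2 [0.583  0.3223 0.1817] [  1.8  -0.  236.4]
132 369.94 8.1 [0.5833 0.3223 0.1789] [  2.2   0.  239.2]
133 370.09 8.1 [0.5839 0.3225 0.1762] [  2.8   0.  241.9]
134 370.59 8.4 [0.5855 0.3228 0.1737] [  4.4   0.  244.5]
135 371.25 8.8 [0.5874 0.3232 0.1712] [  6.4   0.  246.9]
136 371.84 9.1 [0.5892 0.3236 0.1687] [  8.2   0.  249.4]
137
[... 177 characters left out ...]
9.84 5.4 [0.6109 0.328  0.1617] [ 30.3   0.  256.4]
141 379.93 5.8 [0.6114 0.3281 0.159 ] [ 30.8   0.  259.1]
142 379.63 6.2 [0.6109 0.328  0.156 ] [ 30.3   0.  262.1]
143 379.52 6.7 [0.6109 0.328  0.1531] [ 30.3   0.  265. ]
144 379.41 6.8 [0.6108 0.328  0.1502] [ 30.3   0.  267.9]
145 379.13 6.8 [0.6104 0.3279 0.1472] [ 29.8   0.  270.9]
146 378.96 6.8 [0.6102 0.3279 0.1442] [ 29.6   0.  273.9]
147 379.68 6.5 [0.6123 0.3283 0.1418] [ 31.8   0.  276.3]
148 381.89 5.5 [0.6183 0.3296 0.1401] [ 38.    0.  277.9]
149 381.92 5.5 [0.6187 0.3296 0.1373] [ 38.3  -0.  280.8]
150 381.91 5.4 [0.6189 0.3297 0.1344] [ 38.6   0.  283.7]
tilt deg about tool y: 33.76668978357681 x at 285: 39.78566274053213
```

```bash
sed -i 's/350:386/360:379/; s/np.arange(36)/np.arange(19)/; s/u=350/u=360/; s/^    row=.*/    row=g[r,360:379];bg=np.median(row[:4]);w=np.clip(bg-row-0.2*bg,0,None)/' tip.py
python3 - <<'E'
from h import *
s=cam("scene");g=cv2.cvtColor(np.ascontiguousarray(s["img"]),cv2.COLOR_RGB2GRAY)
for r in range(110,153,2):print(r,g[r,360:380])
for z in(.2,.16,.13):print(proj(s,(.5815,.3223,z)))
E
```

```text
110 [ 66  65  59  49  40  33  33  37  41  41  42  42  42  39  25   9  31  81
 129 157]
112 [ 42  41  36  35  29  22  18  19  24  25  27  24  26  26  21  23  53 112
 157 166]
114 [ 33  33  32  33  29  23  18  19  20  23  22  24  24  25  24  30  60 117
 159 166]
116 [ 30  33  29  29  27  20  19  21  20  23  23  24  25  27  27  31  67 122
 159 165]
118 [ 31  28  27  32  36  34  22  21  21  25  20  23  25  27  24  38  83 135
 161 165]
120 [ 33  56  86 112 137 126  68  24  17  21  21  24  24  25  38  72 118 153
 165 165]
122 [115 146 161 166 163 143  74  10   4   6   8   5   8  26  76 129 160 165
 166 165]
124 [165 165 166 166 162 139  70   5   2   1   6   2   5  30  88 139 162 165
 166 165]
126 [165 165 166 165 155 117  54   8   2   4   4   5   3  39 104 155 166 165
 164 163]
128 [164 165 166 165 149 102  39   5   3   3   4   2   4  44 107 156 165 164
 164 163]
130 [164 165 164 164 148  91  32   2   3   3   7   6   8  49 109 157 166 165
 164 164]
132 [165 165 166 165 144  80  18   1   3   4   3   3  24  74 129 161 165 165
 164 164]
134 [165 165 165 163 145  75  11   2   4   7   4   1  26
[... 197 characters left out ...]
64 166]
140 [164 164 165 166 166 165 157 121  69  73 123 159 166 166 165 165 164 165
 163 150]
142 [164 164 165 164 165 164 154 109  62  84 136 162 165 165 165 166 166 165
 161 140]
144 [164 165 165 166 165 165 149  93  56  96 150 165 166 165 165 165 165 162
 140 102]
146 [166 165 165 166 165 164 148  91  61 107 156 167 166 165 165 165 161 141
 104  87]
148 [165 165 165 165 165 165 161 149 140 152 164 165 166 166 166 164 149 105
  89  88]
150 [165 166 165 166 165 165 166 166 166 166 166 166 165 165 166 162 142 103
  90  90]
152 [166 165 165 166 166 166 166 165 166 166 165 165 165 166 163 143 104  90
  90  91]
[369.95766231 124.33659168]
[368.72417216 138.4422654 ]
[367.82223898 148.69937259]
```

The driver axis matches a vertical line through the TCP to about 0.1 px, so it's upright. The tip is at z≈0.133, 285 mm ahead of the TCP. Now I'll descend 53 mm.

```bash

python3 -m jog '[{"dx":0.4,"dy":-0.5,"dz":8,"ax":0,"ay":0,"az":0},{"dx":0.4,"dy":-0.5,"dz":10,"ax":0,"ay":0,"az":0},{"dx":0,"dy":0,"dz":10,"ax":0,"ay":0,"az":0},{"dx":0,"dy":0,"dz":10,"ax":0,"ay":0,"az":0},{"dx":0,"dy":0,"dz":9,"ax":0,"ay":0,"az":0},{"dx":0,"dy":0,"dz":5,"ax":0,"ay":0,"az":0},{"dx":0,"dy":0,"dz":0,"ax":0,"ay":0,"az":0},{"dx":0,"dy":0,"dz":0,"ax":0,"ay":0,"az":0},{"dx":0,"dy":0,"dz":0,"ax":0,"ay":0,"az":0},{"dx":0,"dy":0,"dz":0,"ax":0,"ay":0,"az":0}]';echo
python3 - <<'E'
from h import *
goto((.582,.3235,.08+.13),ydir=(np.sin(.205),-np.cos(.205),0))
w=cam("wrist");s=cam("scene");p=bot.read_state()["tool_pos"]
for n,c,b in(("w",w,(290,60,350,260)),("s",s,(355,165,378,190))):
    a,st,_=blob(c,(12,110,50),(30,255,255),b);print(n,a,st,plane(c,a,.05),proj(c,(p[0],p[1],.05)))
print("tip pred",proj(s,(p[0],p[1],p[2]-.285)))
def up(c,b,w): return cv2.resize(c["img"][b[1]:b[3],b[0]:b[2]],w,interpolation=cv2.INTER_CUBIC)[:,:,::-1]
cv2.imwrite("pics/m5.png",np.hstack([up(w,(220,40,420,300),(400,520)),up(s,(325,110,405,210),(400,500)) if 0 else up(s,(325,106,405,210),(400,520))]))
E
python3 lev.py 2>/dev/null | tail -1
```

```text
time: 20.3
tool_pos: [0.5826, 0.3241, 0.3669]
tcp_rot: [-3.123, -0.317, 0.001]
wrist_force: [0.9, 0.7, -4.1]
width: 0.359
grip_force: 70.4

t 20.3 pos [0.5826 0.3241 0.3669] q [0.47 0.27 1.66 0.   1.21 1.84]
shift in present axes mm [-0.7  0.5  2.2] in final axes [-0.7  0.5  2.2] turn deg [-0.14  0.03 -0.16] TCP goal [0.582  0.3235 0.3647]
w [322.41860465 190.36627907] [316 182  14  17 172] [0.58355483 0.32399237 0.05      ] [322.14700433 191.38714193]
s [366.17241379 177.06896552] [364 174   6   9  29] [0.58887964 0.31245575 0.05      ] [366.15155436 174.61670976]
tip pred [367.06396721 164.45915605]
[166.68539326 265.51685393] [190.66666667 283.71428571] [188 282   7   5  21] [ 0.50102888 -0.29532128] 2.3900242161124936 41.10336871541624
```

View pics/m5.png

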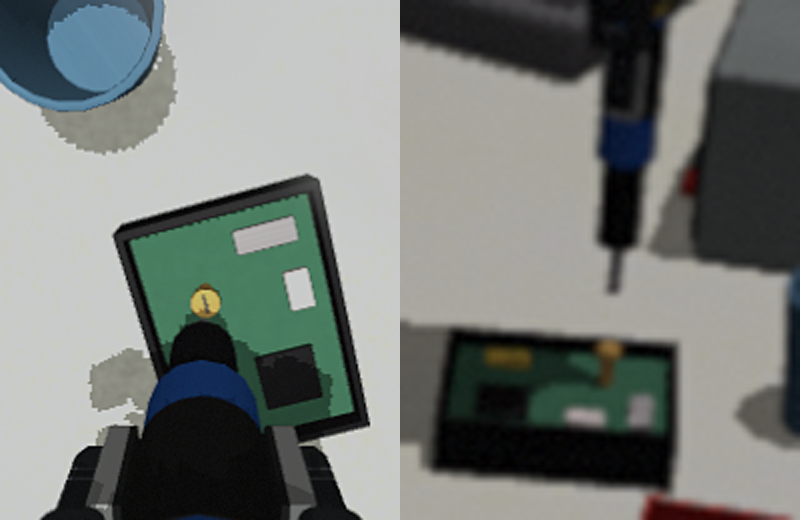

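The wrist crop shows the screw head at px (323,190), within 1 mm of directly under the tool axis. In the scene crop the tip at px (367.4,164.2) is about 31 mm above the head at (366.6,174.6). The lever reading is unchanged. One small trim, then hand in.

```bash

python3 -m jog '[{"dx":0.7,"dy":0,"dz":1.5,"ax":0,"ay":0,"az":0},{"dx":0,"dy":0,"dz":0,"ax":0,"ay":0,"az":0},{"dx":0,"dy":0,"dz":0,"ax":0,"ay":0,"az":0},{"dx":0,"dy":0,"dz":0,"ax":0,"ay":0,"az":0},{"dx":0,"dy":0,"dz":0,"ax":0,"ay":0,"az":0},{"dx":0,"dy":0,"dz":0,"ax":0,"ay":0,"az":0}]';echo
python3 -c "
from workcell import bot
print(bot.finish_job())"
```

```text
time: 21.0
tool_pos: [0.583, 0.324, 0.3644]
tcp_rot: [-3.124, -0.317, 0.004]
wrist_force: [-0.5, 0.2, -4.5]
width: 0.357
grip_force: 70.4

the job is handed in; nothing more can be done
None
```

I handed the job in at 21 s. The red lever stands straight up to within about 2 mm at the knob, and the arm is holding the blue screwdriver upright, bit down, about 1 mm off the screw's centre and 3 cm above it by the cameras, with nothing else touched; no verdict came back.

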